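Lock the bunk-bed guard rail with its hitch pin

TASK

Take the hitch pin with the red grip out of its wooden block and push it down through the cross hole near the free end of the green guard-rail tube until its collar is fully home on the tube, feeling gently for the hole because the rail has end play. Then swing the pin's sprung wire loop (yellow tab) down over the tube's black end cap until it has snapped past the cap's lip and hangs straight down around the tube, and let go. Force nothing (press no harder than about 30 N) and leave the mug, the jar and the flask alone.

Things in the scene. Friction and masses are not known exactly. Their poses are not given: they have to be found in the camera images.
- bracket: Fixed grey bracket holding the green 25 x 25 mm guard-rail tube level along its x. Origin: on the desk below the middle position of the tube's cross hole; x to the tube's free, black-capped end, z up. Tube underside 60 mm, top 85 mm up. Two clamps (48 mm wide, tops 91 mm) hold the tube behind x = -40 mm; ahead of that only the 8 mm high base plate lies under it, ending at x = 0.
- hole_mid (a point): Middle position of the mouth of the upright cross hole, on the tube's top centre line; axes as the bracket's. Hole 11.5 mm across, right through, 1 mm chamfer. End play: the rail and its hole start anywhere up to 14 mm either way along x from here (stops at 15 mm); this point does not follow. The rail is stiff: about 10 N along x slides it.
- cap_mid (a point): Centre of the free end face of the black end cap with the rail at mid play (it shifts with the end play): 29 mm beyond the hole, 72.5 mm up. The cap is as wide as the tube; its lower edge is bevelled (6 mm along, 7.5 mm high) down to a lip standing 1.5 mm below the tube's underside, 18 to 23 mm beyond the hole.
- park: Fixed wooden block, 64 x 64 x 46 mm high, with an upright 12 mm hole, 42 mm deep, in which the pin stands at the start. Origin: centre of its underside.
- pin: Hitch pin, about 0.09 kg, upright. Origin: on its axis at the underside of the collar (20 mm across), which rests on the block at the start and on the tube's top at the end. z up to the red grip, x to the side where the loop hinges: point it along the bracket's x (within 5 degrees) to close the loop. Below: 10 mm rod, 36 mm long. Above the collar: steel lug to z = 12 mm, 24 mm wide in y.
- pin_tip (a point): Centre of the pin's lower tip, 36 mm below its origin. The last 9 mm taper from 10 to 6 mm across.
- pin_grip (a point): Middle part of the red grip, 30 mm above the pin's origin, on its axis. The grip is square, 16 x 16 mm with faces across the pin's x and y, from 12 to 42 mm above the origin.
- loop_hinge (a point): Middle of the loop's hinge axis, which lies along the pin's y, 9 mm along x and 8 mm along z from the pin's origin (8 mm above the tube's top once seated).
- loop (a joint): Swing of the brass wire loop about its hinge: 0 = level, straight out along the pin's x; negative = tilted up; 1.57 rad = straight down, closed (stop at 1.60). Stays where left (light friction), polished. Sprung: the wire stretches outward from the hinge up to 8 mm, 1.2 N per mm. Passing the cap's lip takes about 4 mm of stretch, some 4 to 10 N at the bar; past it the wire relaxes.
- loop_bar (a point): Middle of the loop's cross bar. The loop is a U of 4 mm wire: two arms at y = -18 and 18 mm of the pin, 35.5 mm from hinge to bar centre. Closed, the bar lies across under the tube and the arms run down beside it, 3.5 mm clear of its sides.
- mug: White mug, 76 mm wide, 90 mm high, bystander. Origin: centre of its underside.
- jar: Amber jar with white lid, 72 mm wide, 110 mm high, bystander. Origin: centre of its underside.
- flask: White flask, 90 mm wide, 240 mm high, bystander. Origin: centre of its underside.
- tab_end (a point): Middle of the free end of the loop's yellow push tab (14 mm wide, 3 mm thick). The tab starts at the cross bar and runs square to the loop: its end is 43 mm from the hinge along the arms and 38 mm square to them: standing up while the loop is level; with the loop closed it points level along x, 43 mm below and 38 mm beyond the hinge, clear of the cap, and can be pressed down or in.
There are look-alikes about, which are no part of the job. What is shaped like the bracket but pink is not meant. What is shaped like the pin but turquoise is not meant.

How it is judged:
On the way, in this order (a step that is already met when the one before it is completed fails the run):
1. the pin is pushed home through the cross hole, collar on the tube, the loop not yet closed (z of pin in the frame of bracket between 0.08 and 0.0875 m and y of pin in the frame of bracket between -0.004 and 0.004 m and x of pin in the frame of bracket between -0.0165 and 0.0165 m and angle between pin's own z axis and vertical below 0.12 rad and value of joint loop below 1.2 rad), for 0.2 s.
2. the loop is swung down past the lip of the end cap (value of joint loop above 1.4 rad), for 0.2 s.
At the end, for the whole second after the job is handed in: The pin stands upright (within 7 degrees) through the cross hole, collar within 2.5 mm of the tube's top; its loop hangs down (joint above 1.4 rad) around the tube, bar below the underside and within 8 mm of its centre line; pin released and at rest (z of pin in the frame of bracket between 0.08 and 0.0875 m and y of pin in the frame of bracket between -0.004 and 0.004 m and x of pin in the frame of bracket between -0.0165 and 0.0165 m and angle between pin's own z axis and vertical below 0.12 rad and value of joint loop above 1.4 rad and z of loop_bar in the frame of bracket below 0.06 m and y of loop_bar in the frame of bracket between -0.008 and 0.008 m and linear speed of pin below 0.02 m/s); the robot touches nothing.
It fails at once if the pin or its loop is pressed on the rail or bracket with more than 40 N (contact force between pin and bracket above 40 N).
It fails at once if the gripper presses on the rail or bracket with more than 40 N (contact force between the fingers and bracket above 40 N).
It fails at once if the mug is moved more than 30 mm (distance of mug from where it was at the start of the episode above 0.03 m).
It fails at once if the jar is moved more than 30 mm (distance of jar from where it was at the start of the episode above 0.03 m).
It fails at once if the flask is moved more than 30 mm (distance of flask from where it was at the start of the episode above 0.03 m).
It also fails if it takes over 72 s, if anything falls off the work surface, if the arm or the gripper's body presses on something with over 40 N, if the wrist force passes 120 N, or if a joint passes its speed limit or range.

ROBOT

A 7-joint arm with a two-finger parallel gripper is mounted at the origin on the work surface. World frame = base frame: x ahead of the robot, y to its left, z up, the work surface at z = 0. Lengths are in m, angles in rad, forces in N, time in s.
With the tool pointing down it reaches from about 0.425 to 0.925 m from the base axis. Payload 6.8 kg.
Tool frame: the origin (TCP) lies on the centre line of the jaws, within the pads' length; the fingertips stand 14 mm ahead of it and the grasp point (between the pads) lies 5 mm behind it (bot.finger_overhang is the distance from the TCP to the fingertips, in m); z points along the fingers, y is the line along which they close (so a half turn about z gives the same grasp; the last joint's range is limited). The gripper opens to 85 mm and grips with 20 to 120 N. Pads are 22 mm wide; open, the fingers measure 114 mm over their backs; the gripper's body (76 mm by 85 mm) begins 54 mm behind the grasp point. The pads swing forward as they close: fully open they stand 13 mm farther back than shut.
Start: joints at [1.053, 0.477, 0.022, 1.555, -0.011, 1.109, -0.083], TCP at [0.269, -0.619, 0.245] pointing down, gripper open.
Joint ranges: [-2.96, 2.96], [-0.34, 2.1], [-1.41, 1.46], [0.24, 2.44], [-1.37, 4.51], [0.17, 1.92], [-2.96, 2.96]. Speed limits (rad/s): [2.39, 2.39, 3.14, 3.14, 3.14, 3.14, 3.14].

INTERFACE

Orientations are given as a unit quaternion [w, x, y, z].
In Python, from station import bot gives the robot as it stands.
- The arm moves only by the shell command python3 -m inch 'ROWS' [OPENING] [FORCE]. ROWS is JSON, a list of rows, each a list of 4 numbers: the shift along the tool's x, y, z in m, then the turn about the tool's z in degrees. A call has 1 to 12 rows; each row shifts and turns the commanded pose from where the row before left it, along the tool's axes as they then stand; what a row does not reach is not made up. A row lasts 1/10 s, in which the tool goes at most 50 mm and 8.59 degrees, less where a joint would pass 70% of its speed; a pose out of reach is approached as far as the arm can. A call is refused whole if a number of a shift passes 0.05 or a number of a turn 8.59, either way. A call with a gripper value outside its range is refused whole. OPENING is the finger opening in m, from 0 to 0.0854, set as the call begins (- or left out, the last holds). The fingers move at their own pace and stop on an object; FORCE is the grip in N (left out, the last holds). Time passes only in rows, so rows that do not move let the fingers close. It gives the time, the measured TCP pose, the force, the opening and the grip force at its end, in the units of the state.
- bot.get_obs(): the state, without advancing time (a new reading comes with each control period).
- bot.read_camera(name): name is "scene" or "top"; returns a dict with "color" (400x640x3 uint8, red, green, blue), "mtx" (3x3 intrinsics, pixels), "world_from_camera" (4x4, takes a point from camera to world coordinates). Camera axes: x right, y up, looking along -z (the intrinsics and any distortion apply to the point x, -y, -z); pixel columns grow to the right and rows downward; lengths in m; the calibration is good to about 2 mm. A picture is of the moment at which its call begins. There is no depth.
- bot.hand_in(): hands the job in; it is judged then, once.
The state is a dict: "t": time; "q": joint angles; "joint_vel": joint speeds; "joint_torque": joint torques, N m; "eef_pos": TCP position; "tool_rot": TCP orientation; "contact_force": force on the tool from outside, world axes, zero at the start; "torque": the same for the moment, N m; "gripper_width": opening from 0.0 (shut) to 1.0 (fully open); "grasp_force": force on a finger pad.
Only numpy, scipy, OpenCV 4.12 (cv2) and the standard library are available. Lean on these libraries where they do the work, as an engineer would, in place of code of your own. Each camera call takes 0.05 s, during which the arm holds its last target. There are 200 camera calls.

## Working session

There is one attempt and no reset: what is moved stays moved. The work goes in short steps, Python scripts to look and compute and a shell command to move; the robot and the scene stay as the last step left them, time stands still between calls to the robot, and variables do not carry over. Pictures are saved under pics/ and viewed, at most 10 in all, crops included, and the job is handed in when it is done.

```bash
mkdir -p pics; ls; python3 - <<'E'
from station import bot
import cv2
o=bot.get_obs(); print(o)
for n in("scene","top"):
    r=bot.read_camera(n); cv2.imwrite(f"pics/{n}0.png",r["color"][...,::-1]); print(n,r["mtx"].tolist(),r["world_from_camera"].round(3).tolist(), [k for k in r])
E
```

```text
pics
{'t': 0.0, 'q': array([ 1.05289783,  0.47775673,  0.02236187,  1.55646283, -0.0114915 ,
        1.10928103, -0.08306697]), 'joint_vel': array([ 3.29728934e-04,  2.81582605e-04, -9.21979933e-05,  3.78106594e-04,
       -4.02740872e-04,  8.64105145e-04,  7.92808207e-04]), 'joint_torque': array([-2.95776517e-04, -5.96448827e+01,  1.60740662e+00, -2.81195945e+01,
        1.24166161e-02,  9.27479676e-03,  1.97520370e-05]), 'eef_pos': array([ 0.26868496, -0.61860435,  0.24435039]), 'tool_rot': array([-8.52944013e-04,  9.79077170e-01,  2.03487354e-01, -2.53165337e-04]), 'contact_force': array([ 0.21517256, -0.71777654, -0.84101512]), 'torque': array([ 0.01274723, -0.01890876, -0.00801869]), 'grasp_force': 0.0, 'gripper_width': 0.998476630298547}
scene [[519.9252798706493, 0.0, 323.748891595146], [0.0, 519.9252798706493, 200.61150359346271], [0.0, 0.0, 1.0]] [[-0.275, -0.787, 0.553, 1.442], [0.961, -0.223, 0.161, 0.213], [-0.004, 0.576, 0.818, 1.231], [0.0, 0.0, 0.0, 1.0]] ['color', 'mtx', 'world_from_camera']
top [[364.4405107727798, 0.0, 315.5591964445062], [0.0, 364.4405107727798, 202.92437390721383], [0.0, 0.0, 1.0]] [[-0.023, 0.984, -0.177, 0.501], [-1.0, -0.025, -0.009, -0.009], [-0.013, 0.177, 0.984, 0.967], [0.0, 0.0, 0.0, 1.0]] ['color', 'mtx', 'world_from_camera']
```

View pics/scene0.png

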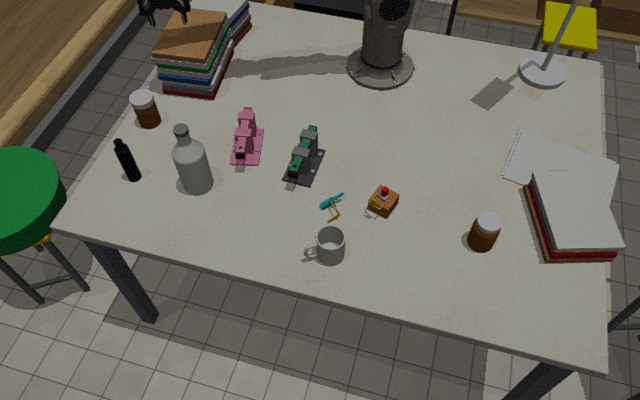

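View pics/top0.png

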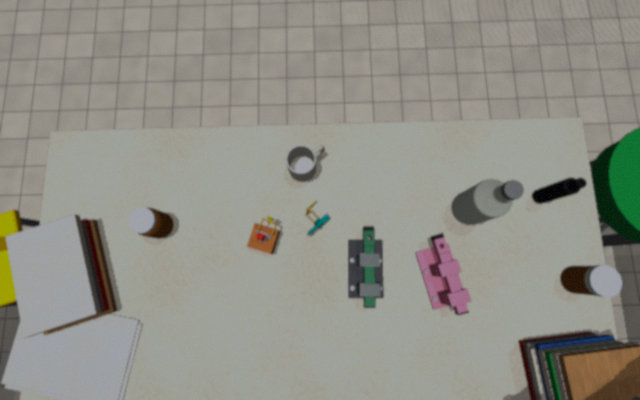

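Scene shows the candidates. For the bracket: green at (305,155) and pink at (245,135). For the pin: red grip in the wooden block at (384,192) and turquoise lying at (332,202). By the description I choose the green bracket and the red pin. Next is a close crop to check that choice.

```bash
python3 - <<'E'
import cv2,numpy as np
a=cv2.imread("pics/scene0.png")[115:225,275:405]; b=cv2.imread("pics/top0.png")[195:315,240:390]
f=lambda i,s:cv2.convertScaleAbs(cv2.resize(i,None,fx=s,fy=s,interpolation=cv2.INTER_CUBIC),alpha=1.5)
A=f(a,3.0);B=f(b,2.7); h=max(A.shape[0],B.shape[0])
p=lambda i:cv2.copyMakeBorder(i,0,h-i.shape[0],0,0,0)
o=np.hstack([p(A),p(B)]);print(o.shape);cv2.imwrite("pics/crop1.png",o)
E
```

```text
(330, 795, 3)
```

View pics/crop1.png

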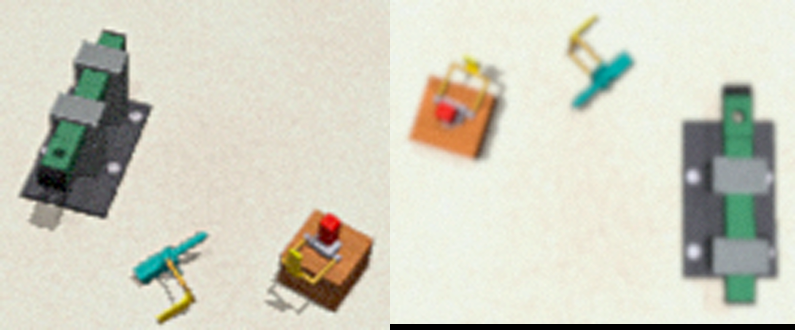

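The crop confirms the red-grip pin standing in the wooden block, at about (384,192) in scene and (261,237) in top. The loop points roughly world +x and looks nearly level. The green bracket has its black cap towards +x, and its cross hole shows at about (295,166) in scene and (369,238) in top. Next I measure.

```bash
cat > h.py <<'E'
import cv2,numpy as np
from station import bot
def cam(n):
    r=bot.read_camera(n); return r["color"],r["mtx"],r["world_from_camera"]
def ray(c,uv):
    _,K,T=c; d=np.array([(uv[0]-K[0,2])/K[0,0],-(uv[1]-K[1,2])/K[1,1],-1.]); return T[:3,3],T[:3,:3]@d
def plane(c,uv,z):
    o,d=ray(c,uv); return o+d*(z-o[2])/d[2]
def tri(c1,u1,c2,u2):
    A=[];b=[]
    for c,u in((c1,u1),(c2,u2)):
        o,d=ray(c,u); d=d/np.linalg.norm(d); P=np.eye(3)-np.outer(d,d); A.append(P);b.append(P@o)
    A=np.vstack(A);b=np.hstack(b); x=np.linalg.lstsq(A,b,rcond=None)[0]; return x,np.linalg.norm(A@x-b)
def mask(c,lo,hi,roi,):
    m=cv2.inRange(cv2.cvtColor(c[0],cv2.COLOR_RGB2HSV),lo,hi); k=np.zeros_like(m); x0,y0,x1,y1=roi; k[y0:y1,x0:x1]=m[y0:y1,x0:x1]; return k
def cen(m):
    p=cv2.findNonZero(m); return p.reshape(-1,2).mean(0),len(p)
def dark(c,uv,w=4):
    u,v=map(round,uv); g=c[0].max(2).astype(float)[v-w:v+w+1,u-w:u+w+1]; wt=np.clip(np.median(g)-8-g,0,None)
    Y,X=np.mgrid[v-w:v+w+1,u-w:u+w+1]; return np.array([(wt*X).sum(),(wt*Y).sum()])/wt.sum()
E
python3 - <<'E'
from h import *
s,t=cam("scene"),cam("top")
np.set_printoptions(precision=4,suppress=True)
R={'s':(355,175,410,225),'t':(240,205,292,262)}
red=[mask(s,(0,150,60),(5,255,255),R['s']),mask(t,(0,150,60),(5,255,255),R['t'])]
red=[cv2.bitwise_or(m,mask(c,(174,150,60),(180,255,255),R[k])) for m,c,k in zip(red,(s,t),'st')]
yel=[mask(c,(24,150,100),(34,255,255),R[k]) for c,k in((s,'s'),(t,'t'))]
for n,m in(("red",red),("yel",yel)):
    a,b=cen(m[0]),cen(m[1]); print(n,a,b,tri(s,a[0],t,b[0]))
print("red plane .073",plane(t,cen(red[1])[0],.075),plane(s,cen(red[0])[0],.075))
blk=mask(t,(6,100,40),(16,255,255),R['t']); r=cv2.minAreaRect(cv2.findNonZero(blk)); print("block",r,[plane(t,p,.046) for p in cv2.boxPoints(r)])
g=mask(t,(60,80,20),(85,255,255),(340,215,395,315)); p=cv2.findNonZero(g); l=cv2.fitLine(p,cv2.DIST_L2,0,.01,.01).ravel(); r=cv2.minAreaRect(p); print("green",l,r)
a,b=plane(t,l[2:]+40*l[:2],.085),plane(t,l[2:]-40*l[:2],.085); print("line",a,b,np.degrees(np.arctan2(*(b-a)[1::-1])))
hs,ht=dark(s,(295,166)),dark(t,(369,238)); print("hole",hs,ht,tri(s,hs,t,ht),plane(s,hs,.085),plane(t,ht,.085))
E
```

```text
red (array([384.38, 190.96]), 50) (array([260.25  , 236.3889]), 36) (array([0.5819, 0.1369, 0.0725]), np.float64(7.614144292912052e-05))
yel (array([373.2222, 199.6667]), 9) (array([269.9412, 219.4706]), 17) (array([0.6224, 0.1133, 0.0769]), np.float64(0.001255018090217442))
red plane .073 [0.5817 0.1366 0.075 ] [0.5838 0.137  0.075 ]
block ((263.3000183105469, 238.10003662109375), (25.930675506591797, 24.66576385498047), 18.434946060180664) [array([0.5616, 0.1744, 0.046 ]), array([0.6206, 0.1551, 0.046 ]), array([0.598 , 0.0924, 0.046 ]), array([0.5397, 0.1123, 0.046 ])]
green [  0.0183   0.9998 368.8214 264.6012] ((368.7697448730469, 267.9792175292969), (76.18840026855469, 11.914567947387695), 88.45184326171875)
line [ 0.4151 -0.1216  0.085 ] [ 0.603  -0.1274  0.085 ] -1.747982020499981
hole [295.9778 167.0574] [369.8878 236.6531] (array([ 0.5733, -0.1264,  0.0792]), np.float64(0.006611210860102516)) [ 0.5773 -0.12    0.085 ] [ 0.5737 -0.1303  0.085 ]
```

```bash
python3 - <<'E'
import cv2,numpy as np
a=cv2.imread("pics/scene0.png")[172:222,360:410]; b=cv2.imread("pics/top0.png")[208:258,240:290]
f=lambda i:cv2.convertScaleAbs(cv2.resize(i,(400,400),interpolation=cv2.INTER_CUBIC),alpha=1.4)
cv2.imwrite("pics/crop2.png",np.hstack([f(a),f(b)]))
E
```

```text
(no output)
```

View pics/crop2.png

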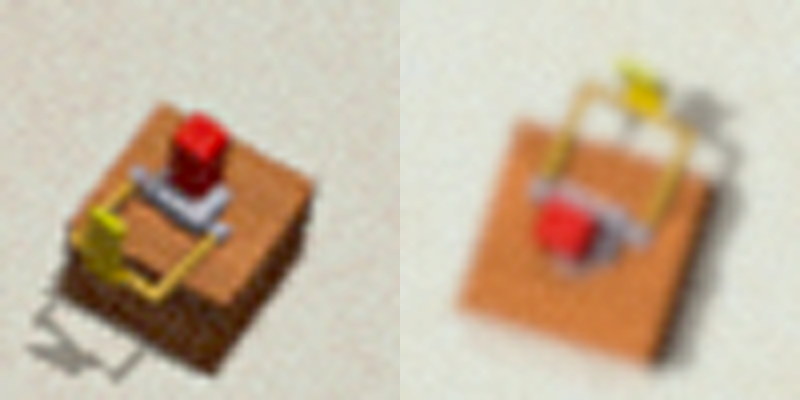

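The crop shows the hinge ends at about (377,194) and (388,201) in scene and (257.5,231.4) and (270.6,237.6) in top. That puts the pin's yaw near -26°, with the loop about level. I start the approach.

```bash
python3 -m inch '[[0.0345,-0.0335,0,0],[0.0345,-0.0335,0,0],[0.0345,-0.0335,0,0],[0.0345,-0.0335,0,0],[0.0345,-0.0335,0,0],[0.0345,-0.0335,0,0],[0.0345,-0.0335,0,0],[0.0345,-0.0335,0,0],[0.0345,-0.0335,0,0],[0.0345,-0.0335,0,0],[0.0345,-0.0335,0,0],[0.0345,-0.0335,0,0]]' 0.05 30
python3 -m inch '[[0.0345,-0.0335,0,0],[0.0345,-0.0335,0,0],[0.0345,-0.0335,0,0],[0.0345,-0.0335,0,0],[0.0,0.0,0,8.25],[0,0,0,8.25],[0,0,0,8.25],[0,0,0,8.25],[0,0,0,8.25],[0,0,0,8.25],[0,0,0,0]]'
cat >> h.py <<'E'
def yaw():
    w,x,y,z=bot.get_obs()["tool_rot"]; return np.arctan2(2*(x*y+w*z),1-2*(y*y+z*z))
def rows(target,yd=None):
    o=bot.get_obs(); a=yaw(); d=np.array(target)-o["eef_pos"]; c,s=np.cos(a),np.sin(a)
    print("t",round(o["t"],2),"pos",o["eef_pos"].round(4),"yaw",round(np.degrees(a),2),"F",o["contact_force"].round(1),"tool d mm",(1e3*np.array([c*d[0]+s*d[1],s*d[0]-c*d[1],-d[2]])).round(1),"turn",None if yd is None else round((np.degrees(a)-yd+180)%360-180,2))
E
python3 - <<'E'
from h import *
s,t=cam("scene"),cam("top")
hp,e=tri(s,(382.4,197.4),t,(264.1,234.5)); print(hp,e); x=np.array([np.cos(np.radians(-26)),np.sin(np.radians(-26))])
print("axis",hp[:2]-.009*x, plane(t,(264.1,234.5),.054)[:2]-.009*x, plane(s,(382.4,197.4),.054)[:2]-.009*x)
rows([.582,.1365,.2],-26); print(bot.get_obs()["q"])
E
```

```text
t: 1.4
eef_pos: [0.4888, -0.0837, 0.2455]
tool_rot: [0.0, 0.979, 0.203, 0.0]
contact_force: [1.5, -0.7, 0.7]
gripper_width: 0.587
grasp_force: 0.0
t: 2.5
eef_pos: [0.5616, 0.0924, 0.2452]
tool_rot: [0.0, 0.974, -0.226, -0.0]
contact_force: [-0.2, -0.1, -0.1]
gripper_width: 0.586
grasp_force: 0.0
[0.58815757 0.13292188 0.04857922] 0.0025846657447720777
axis [0.58006842 0.13686722] [0.58000113 0.13425483] [0.58335609 0.13896544]
t 2.6 pos [0.5616 0.0925 0.2453] yaw -25.79 F [-0.1  0.1  0.2] tool d mm [ -0.8 -48.5  45.3] turn 0.21
[-0.08664908  0.31591368 -0.2302096   1.80080684  0.08273155  1.03430344
 -2.369176  ]
```

```bash
python3 -m inch '[[-0.0015,-0.0485,0,0.2],[0,0,0.045,0],[0,0,0.045,0],[0,0,0.035,0],[0,0,0.025,0],[0,0,0.01,0],[0,0,0.009,0],[0,0,0,0]]' 0.05 30
python3 - <<'E'
from h import *
rows([.581,.137,.076],-26)
s,t=cam("scene")[0],cam("top")[0]
f=lambda i:cv2.convertScaleAbs(cv2.resize(i,(400,400),interpolation=cv2.INTER_CUBIC),alpha=1.4)
cv2.imwrite("pics/g1.png",np.hstack([f(s[155:235,345:425]),f(t[195:275,225:305])])[...,::-1])
E
```

```text
t: 3.4
eef_pos: [0.5817, 0.1367, 0.0762]
tool_rot: [-0.0, 0.974, -0.226, -0.0]
contact_force: [0.2, 0.2, -0.5]
gripper_width: 0.587
grasp_force: 0.0
t 3.4 pos [0.5817 0.1367 0.0762] yaw -26.17 F [ 0.2  0.2 -0.5] tool d mm [-0.8  0.   0.2] turn -0.17
```

View pics/g1.png

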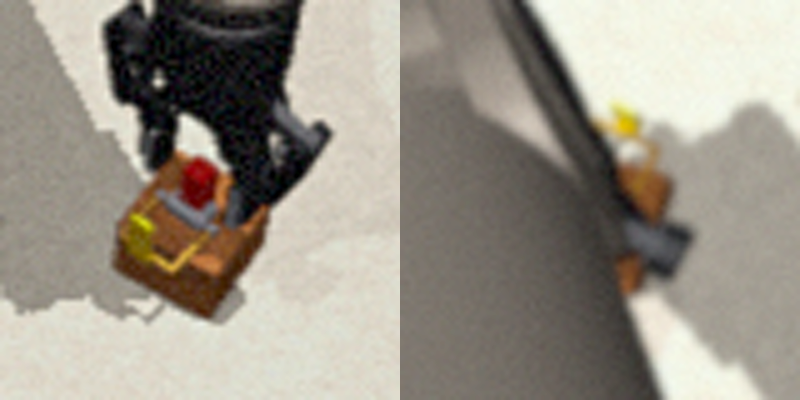

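The scene half shows the fingers either side of the red grip at about (200,183) in the crop, and the loop is clear of them. I close and lift.

```bash
python3 -m inch '[[0,0,0,0],[0,0,0,0],[0,0,0,0],[0,0,0,0],[0,0,0,0],[0,0,0,0]]' 0 50
python3 -m inch '[[0,0,-0.01,0],[0,0,-0.03,0],[0,0,-0.04,0],[0,0,-0.02,0],[0,0,0,0]]'
python3 - <<'E'
from h import *
rows([.581,.137,.176],-2)
E
```

```text
t: 4.1
eef_pos: [0.5822, 0.1369, 0.0773]
tool_rot: [-0.0, 0.974, -0.227, 0.001]
contact_force: [-0.7, -0.6, 6.0]
gripper_width: 0.173
grasp_force: 50.4
t: 4.6
eef_pos: [0.5834, 0.1373, 0.1801]
tool_rot: [-0.001, 0.974, -0.227, 0.003]
contact_force: [0.4, 0.9, -1.1]
gripper_width: 0.173
grasp_force: 50.1
t 4.6 pos [0.5834 0.1373 0.1801] yaw -26.23 F [ 0.4  0.9 -1.1] tool d mm [-2.1  1.3  4.1] turn -24.23
```

```bash
python3 -m inch '[[0.018,0.0401,0,0],[0.018,0.0401,0,0],[0.018,0.0401,0,0],[0.018,0.0401,0,0],[0.018,0.0401,0,0],[0.018,0.0401,0,0],[0,0,0,-8.1],[0,0,0,-8.1],[0,0,0,-8.2],[0,0,0.01,0],[0,0,0,0],[0,0,0,0]]'
python3 - <<'E'
from h import *
rows([.574,-.1265,.170],-1.75)
s=cam("scene");t=cam("top");cv2.imwrite("pics/s2full.png",s[0][...,::-1]);cv2.imwrite("pics/t2full.png",t[0][...,::-1])
f=lambda i:cv2.convertScaleAbs(cv2.resize(i,(400,480),interpolation=cv2.INTER_CUBIC),alpha=1.5)
cv2.imwrite("pics/h1.png",np.hstack([f(s[0][125:197,260:320]),f(t[0][195:267,335:395])])[...,::-1])
E
```

```text
t: 5.8
eef_pos: [0.5714, -0.1267, 0.1652]
tool_rot: [-0.0, 1.0, -0.017, -0.001]
contact_force: [0.1, 0.2, -0.8]
gripper_width: 0.174
grasp_force: 50.1
t 5.8 pos [ 0.5714 -0.1267  0.1652] yaw -1.97 F [ 0.1  0.2 -0.8] tool d mm [ 2.6 -0.3 -4.8] turn -0.22
```

View pics/h1.png

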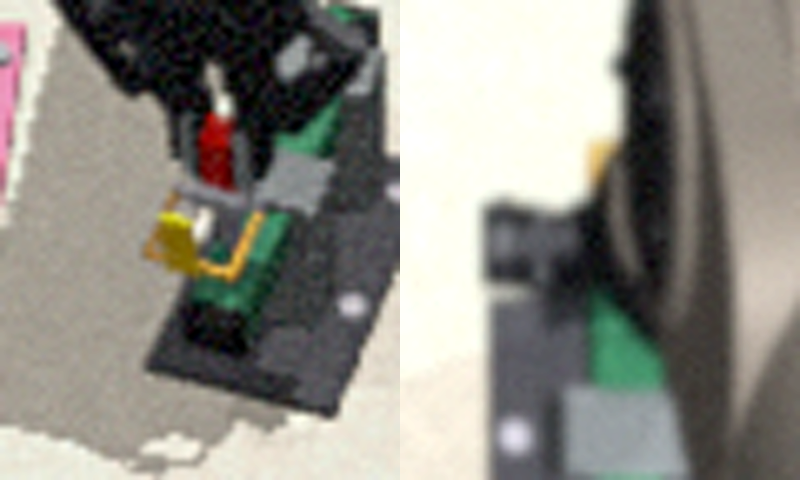

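The scene half shows the bright rod tip near pixel (290,159). The hole itself is hidden behind the loop bar. I refine the hole from the first pictures and use the tip to cancel the scene camera's bias.

```bash
python3 - <<'E'
from h import *
np.set_printoptions(precision=4,suppress=True,linewidth=200)
C={}
for n in("scene","top"):
    _,K,T=cam(n); C[n]=(cv2.cvtColor(cv2.imread(f"pics/{n}0.png"),cv2.COLOR_BGR2RGB),K,T)
def proj(c,X):
    p=np.linalg.inv(c[2])@np.r_[X,1]; return np.array([c[1][0,0]*p[0]/-p[2]+c[1][0,2], c[1][1,1]*p[1]/p[2]+c[1][1,2]])
# sample rectified patch of tube-top plane z=.085, 1 mm grid
xs=np.arange(.535,.625,.001); ys=np.arange(-.150,-.100,.001)
out=[]
for n,c in C.items():
    M=np.array([[proj(c,(x,y,.085)) for y in ys] for x in xs],np.float32)
    P=cv2.remap(c[0],M[...,0],M[...,1],cv2.INTER_CUBIC); out.append(cv2.convertScaleAbs(cv2.resize(P[::-1,::-1],None,fx=6,fy=6,interpolation=cv2.INTER_CUBIC),alpha=1.5))
    print(n)
cv2.imwrite("pics/rect.png",np.hstack(out)[...,::-1])
f=cv2.cvtColor(cv2.imread("pics/s2full.png"),cv2.COLOR_BGR2RGB); print(f[153:166,284:297].min(2))
print(plane(C["scene"],(290.4,158.7),.098))
E
```

```text
scene
top
[[101  83  71  90  94  91  90  86  76  46  37  46  60]
 [ 99  68  44  69  71  65  79  86  85  91  86  83  79]
 [ 83  51  68  94  85  65  60  62  61  67  88  85  75]
 [ 72  52  88 100  99  88 116  89  58  54  58  61  59]
 [ 45  25  57  79  95  98 141 112  63  47  52  52  46]
 [ 26   3   8  25  51 132 152 106  48  48  44  47  53]
 [ 12   9   0   0  43 146 138  92  43  47  46  46  55]
 [ 13   0   0   0  33 114 106  73  31  49  53  48  48]
 [ 29   0   0   5   7  59  67  51  38  39  43  52  49]
 [ 47  16   0   0   0  32  44  41  36  20  43  51  46]
 [ 30  12  15   0   0  28  49  40   7  18  29  52  45]
 [ 60  23   0   0   6  15  49  46  41  44  37  41  32]
 [ 86  49  43  22   0  12  20  39  52  59  49  36  29]]
[ 0.5626 -0.1406  0.098 ]
```

View pics/rect.png

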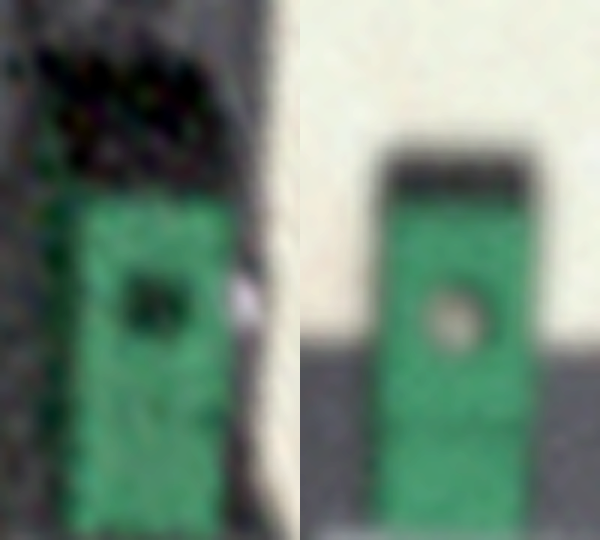

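```bash
python3 - <<'E'
from h import *
f=cv2.cvtColor(cv2.imread("pics/s2full.png"),cv2.COLOR_BGR2RGB); _,K,T=cam("scene")
c=(f,K,T)
def proj(X):
    p=np.linalg.inv(T)@np.r_[X,1]; return np.array([K[0,0]*p[0]/-p[2]+K[0,2], K[1,1]*p[1]/p[2]+K[1,2]])
for z in(.042,.012,0,-.01,-.02,-.03,-.036): print(z,proj((.5714,-.1267,.1342+z)).round(1))
for n,l in(("tabend",(.052,0,.046)),("armL",(.009,.018,.008)),("armR",(.009,-.018,.008)),("bar+",(.0445,.018,.008)),("bar-",(.0445,-.018,.008))): print(n,proj((.5714+l[0],-.1267+l[1]-.03*l[0],.1342+l[2])).round(1))
x0,y0=280,138
im=f[y0:y0+34,x0:x0+26]; cv2.imwrite("pics/pin3.png",cv2.convertScaleAbs(cv2.resize(im,None,fx=16,fy=16,interpolation=cv2.INTER_NEAREST),alpha=1.4)[...,::-1])
E
```

```text
0.042 [292.7 143.6]
0.012 [293.3 150.9]
0 [293.5 153.7]
-0.01 [293.7 156.1]
-0.02 [293.8 158.4]
-0.03 [294.  160.7]
-0.036 [294.1 162. ]
tabend [285.9 156.8]
armL [298.5 155.6]
armR [286.  152.8]
bar+ [294.1 165.3]
bar- [281.4 162.4]
```

View pics/pin3.png

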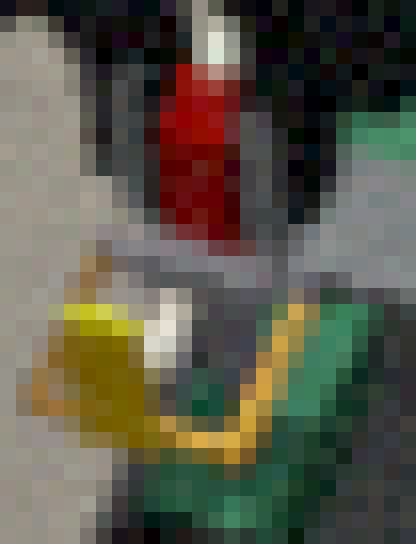

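Pixel view: grip centred at 292.5, rod spanning about 289.5–296 with its tip near row 161, and the loop corners match the predicted model. So the pin is upright in the hand, about 31 mm below the TCP. The hole is at about (0.573,-0.127). I align over it and feel downward.

```bash
python3 -m inch '[[0.0016,0.0005,0,0],[0,0,0.004,0],[0,0,0.004,0],[0,0,0.003,0],[0,0,0.002,0],[0,0,0,0]]'
python3 -m inch '[[0,0,0.002,0],[0,0,0.002,0],[0,0,0,0]]'
```

```text
t: 6.65
eef_pos: [0.5735, -0.1274, 0.1528]
tool_rot: [-0.0, 1.0, -0.016, -0.0]
contact_force: [0.4, 0.6, -0.5]
gripper_width: 0.176
grasp_force: 50.1
t: 6.95
eef_pos: [0.5736, -0.1275, 0.149]
tool_rot: [-0.0, 1.0, -0.016, -0.0]
contact_force: [-1.2, -0.7, -1.8]
gripper_width: 0.176
grasp_force: 50.1
```

```bash
python3 -m inch '[[0,0,0.002,0],[0,0,0.002,0],[0,0,0,0]]'; python3 -m inch '[[0,0,0.002,0],[0,0,0.002,0],[0,0,0,0]]'
```

```text
t: 7.25
eef_pos: [0.5736, -0.1274, 0.145]
tool_rot: [-0.0, 1.0, -0.016, -0.0]
contact_force: [0.2, 0.1, -1.6]
gripper_width: 0.173
grasp_force: 50.1
t: 7.55
eef_pos: [0.5736, -0.1275, 0.141]
tool_rot: [-0.0, 1.0, -0.016, -0.0]
contact_force: [0.2, -0.1, -1.5]
gripper_width: 0.171
grasp_force: 50.1
```

```bash
python3 -m inch '[[0,0,0.003,0],[0,0,0.003,0],[0,0,0.003,0],[0,0,0,0]]'; python3 -m inch '[[0,0,0.003,0],[0,0,0.003,0],[0,0,0.003,0],[0,0,0,0]]'
```

```text
t: 7.95
eef_pos: [0.5736, -0.1274, 0.1318]
tool_rot: [-0.0, 1.0, -0.016, -0.0]
contact_force: [0.4, 0.6, -1.0]
gripper_width: 0.179
grasp_force: 50.1
t: 8.35
eef_pos: [0.5736, -0.1274, 0.1228]
tool_rot: [-0.0, 1.0, -0.016, -0.0]
contact_force: [0.2, 0.7, -1.5]
gripper_width: 0.175
grasp_force: 50.1
```

```bash
python3 -m inch '[[0,0,0.003,0],[0,0,0.002,0],[0,0,0,0]]'; python3 -m inch '[[0,0,0.001,0],[0,0,0.001,0],[0,0,0,0]]'
```

```text
t: 8.65
eef_pos: [0.5736, -0.1274, 0.118]
tool_rot: [-0.0, 1.0, -0.016, -0.0]
contact_force: [-0.0, 0.6, -0.5]
gripper_width: 0.173
grasp_force: 50.1
t: 8.95
eef_pos: [0.5739, -0.1275, 0.1164]
tool_rot: [0.0, 1.0, -0.016, 0.0]
contact_force: [-1.4, -0.6, -0.6]
gripper_width: 0.179
grasp_force: 50.4
```

```bash
python3 -m inch '[[0,0,0.001,0],[0,0,0,0]]'; python3 -m inch '[[0,0,0.001,0],[0,0,0,0]]'
```

```text
t: 9.15
eef_pos: [0.5739, -0.1275, 0.1163]
tool_rot: [0.0, 1.0, -0.016, 0.0]
contact_force: [-3.6, 0.1, 7.7]
gripper_width: 0.175
grasp_force: 51.4
t: 9.35
eef_pos: [0.574, -0.1275, 0.1162]
tool_rot: [0.0, 1.0, -0.016, 0.0]
contact_force: [-5.1, 1.1, 14.9]
gripper_width: 0.174
grasp_force: 52.4
```

Contact came at z 0.1162 with 15 N, exactly the height predicted for the collar being home. I relieve the load, open, and lift clear.

```bash
python3 -m inch '[[0,0,-0.002,0],[0,0,0,0],[0,0,0,0],[0,0,0,0]]' 0.04; python3 -m inch '[[0,0,-0.015,0],[0,0,-0.03,0],[0,0,-0.03,0],[0,0,0,0]]'
python3 - <<'E'
from h import *
t=cam("top");s=cam("scene"); f=s[0]
f2=lambda i:cv2.convertScaleAbs(cv2.resize(i,(400,480),interpolation=cv2.INTER_NEAREST),alpha=1.5)
cv2.imwrite("pics/seated.png",np.hstack([f2(f[140:188,270:310]),f2(t[0][205:253,345:385])])[...,::-1]); rows([.574,-.1275,.19])
E
```

```text
t: 9.75
eef_pos: [0.5737, -0.1274, 0.1161]
tool_rot: [-0.0, 1.0, -0.016, -0.0]
contact_force: [-0.3, 0.2, -0.1]
gripper_width: 0.468
grasp_force: 0.0
t: 10.15
eef_pos: [0.5768, -0.1277, 0.1967]
tool_rot: [0.001, 1.0, -0.016, 0.004]
contact_force: [0.0, 0.1, 0.5]
gripper_width: 0.468
grasp_force: 0.0
t 10.25 pos [ 0.5744 -0.1275  0.1928] yaw -1.83 F [0.2 0.5 0.3] tool d mm [-0.4 -0.   2.8] turn None
```

View pics/seated.png

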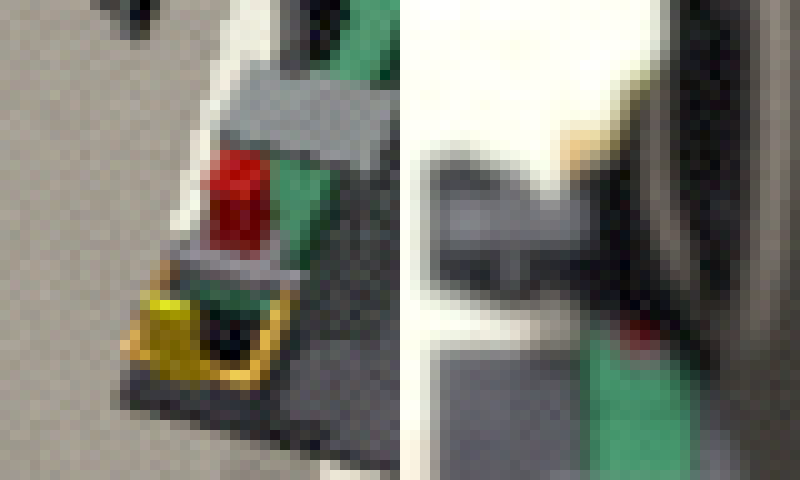

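The picture shows the collar seated on the tube, the loop level and in line with the tube, and the yellow tab standing at about (285,157) in scene. I close the fingers and move above the tab end, 57 mm out along x.

```bash
python3 -m inch '[[0.03,0,0,0],[0.0265,0,0,0],[0,0,0.02,0],[0,0,0.014,0],[0,0,0,0],[0,0,0,0]]' 0 20
python3 -m inch '[[0,0,0.005,0],[0,0,0.005,0],[0,0,0.003,0],[0,0,0,0]]'
```

```text
t: 10.85
eef_pos: [0.6293, -0.1293, 0.1567]
tool_rot: [-0.0, 1.0, -0.016, -0.001]
contact_force: [0.8, -0.3, 0.4]
gripper_width: -0.002
grasp_force: 0.0
t: 11.25
eef_pos: [0.6299, -0.1292, 0.1439]
tool_rot: [-0.0, 1.0, -0.016, -0.0]
contact_force: [-0.2, 0.1, 0.2]
gripper_width: -0.002
grasp_force: 0.0
```

```bash
python3 -m inch '[[0,0,0.004,0],[0,0,0.004,0],[0,0,0.004,0],[0,0,0,0]]'
python3 -m inch '[[0,0,0.004,0],[0,0,0.004,0],[0,0,0.004,0],[0,0,0.004,0],[0,0,0.004,0],[0,0,0,0]]'
python3 - <<'E'
from h import *
s=cam("scene");print(cen(mask(s,(24,150,80),(34,255,255),(265,140,320,200))))
E
```

```text
t: 11.65
eef_pos: [0.6298, -0.1292, 0.1315]
tool_rot: [-0.0, 1.0, -0.016, -0.001]
contact_force: [-0.8, -0.1, -0.1]
gripper_width: 0.004
grasp_force: 0.0
t: 12.25
eef_pos: [0.6297, -0.1292, 0.1115]
tool_rot: [-0.0, 1.0, -0.016, -0.001]
contact_force: [-0.4, 0.7, -0.9]
gripper_width: 0.002
grasp_force: 0.0
(array([289.83333333, 180.16666667]), 6)
```

```bash
python3 -m inch '[[0,0,0.004,0],[0,0,0.004,0],[0,0,0.004,0],[0,0,0,0]]'
python3 -m inch '[[0,0,0.003,0],[0,0,0.003,0],[0,0,0,0]]'
python3 -m inch '[[0,0,0.003,0],[0,0,0.002,0],[0,0,0,0]]'
```

```text
t: 12.7
eef_pos: [0.6297, -0.1292, 0.0995]
tool_rot: [-0.0, 1.0, -0.016, -0.001]
contact_force: [0.2, 0.7, -0.6]
gripper_width: 0.001
grasp_force: 0.1
t: 13.0
eef_pos: [0.6299, -0.1292, 0.0938]
tool_rot: [-0.0, 1.0, -0.016, -0.0]
contact_force: [-0.5, 0.4, 0.4]
gripper_width: -0.001
grasp_force: 0.2
t: 13.3
eef_pos: [0.6303, -0.1292, 0.089]
tool_rot: [-0.0, 1.0, -0.016, -0.0]
contact_force: [-0.2, -0.2, 0.1]
gripper_width: 0.001
grasp_force: 0.1
```

```bash
python3 -m inch '[[0,0,0.002,0],[0,0,0.002,0],[0,0,0,0]]'
python3 -m inch '[[0,0,0.002,0],[0,0,0.002,0],[0,0,0,0]]'
python3 -m inch '[[0,0,0.002,0],[0,0,0.002,0],[0,0,0,0]]'
```

```text
t: 13.6
eef_pos: [0.6302, -0.1292, 0.085]
tool_rot: [-0.0, 1.0, -0.016, -0.0]
contact_force: [-0.4, 0.3, 0.2]
gripper_width: 0.001
grasp_force: 0.1
t: 13.9
eef_pos: [0.6302, -0.1292, 0.081]
tool_rot: [-0.0, 1.0, -0.016, -0.0]
contact_force: [0.0, 0.6, -0.2]
gripper_width: -0.002
grasp_force: 0.3
t: 14.2
eef_pos: [0.63, -0.1292, 0.0769]
tool_rot: [-0.0, 1.0, -0.016, -0.0]
contact_force: [0.2, 0.9, 0.2]
gripper_width: 0.0
grasp_force: 0.0
```

No force has built up, so I look.

```bash
python3 - <<'E'
from h import *
s=cam("scene");f=s[0];t=cam("top")[0]
f2=lambda i:cv2.convertScaleAbs(cv2.resize(i,(400,480),interpolation=cv2.INTER_NEAREST),alpha=1.6)
cv2.imwrite("pics/sw1.png",np.hstack([f2(f[140:200,265:315]),f2(t[190:250,340:390])])[...,::-1])
E
```

```text
(no output)
```

View pics/sw1.png

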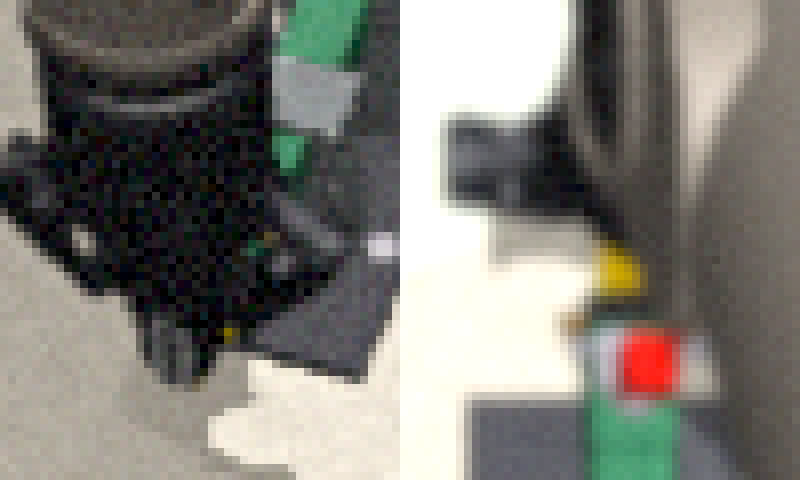

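Top view shows the tab's yellow face lying level just beyond the cap, near (367,223). The arms are out of sight beside the tube, so the loop is steep or already near closed. I keep pressing gently towards the closed height.

```bash
python3 -m inch '[[0,0,0.002,0],[0,0,0.002,0],[0,0,0,0]]'
python3 -m inch '[[0,0,0.002,0],[0,0,0.002,0],[0,0,0,0]]'
python3 -m inch '[[0,0,0.002,0],[0,0,0,0]]'
```

```text
t: 14.6
eef_pos: [0.6301, -0.1292, 0.073]
tool_rot: [-0.0, 1.0, -0.016, -0.0]
contact_force: [0.2, 0.7, -0.9]
gripper_width: 0.001
grasp_force: 0.0
t: 14.9
eef_pos: [0.63, -0.1292, 0.0689]
tool_rot: [-0.0, 1.0, -0.016, -0.0]
contact_force: [-1.0, -0.7, 0.2]
gripper_width: -0.001
grasp_force: 0.3
t: 15.1
eef_pos: [0.6301, -0.1292, 0.0671]
tool_rot: [-0.0, 1.0, -0.016, -0.0]
contact_force: [-0.2, 0.4, -0.2]
gripper_width: -0.003
grasp_force: 0.3
```

```bash
python3 - <<'E'
from h import *
np.set_printoptions(precision=4,suppress=True)
for n,r in(("scene",(265,140,320,215)),("top",(345,200,390,235))):
    c=cam(n); m=mask(c,(22,130,60),(36,255,255),r); p=cv2.findNonZero(m)
    if p is None: print(n,None); continue
    p=p.reshape(-1,2); print(n,p.min(0),p.max(0),p.mean(0),len(p)); x=np.array([np.cos(-.0314),np.sin(-.0314)])
    for z in(.05,.06,.07): print(z,[((plane(c,q,z)[:2]-[.5737,-.1274])@x*1e3).round(1) for q in(p.min(0),p.mean(0),p.max(0))])
E
```

```text
scene None
top [365 221] [369 226] [366.5909 224.    ] 22
0.05 [np.float64(42.6), np.float64(35.0), np.float64(29.9)]
0.06 [np.float64(41.3), np.float64(33.8), np.float64(28.8)]
0.07 [np.float64(40.0), np.float64(32.6), np.float64(27.6)]
```

```bash
python3 -m inch '[[0,0,-0.02,0],[0,0,-0.045,0],[0,0,-0.045,0],[0,0,-0.045,0],[0,-0.045,0,0],[0,-0.045,0,0],[0,-0.045,0,0],[0,-0.045,0,0],[0,-0.045,0,0],[0,0,0,0]]'
python3 - <<'E'
from h import *
np.set_printoptions(precision=4,suppress=True)
x=np.array([np.cos(-.0314),np.sin(-.0314)]);C={};P={}
for n,r in(("scene",(265,140,320,215)),("top",(345,200,390,235))):
    c=cam(n); m=mask(c,(22,130,60),(36,255,255),r); p=cv2.findNonZero(m).reshape(-1,2); C[n]=c;P[n]=p.mean(0); print(n,p.min(0),p.max(0),p.mean(0),len(p))
    b=cv2.findNonZero(mask(c,(14,110,60),(21,255,255),r)); print(" brass",None if b is None else b.reshape(-1,2).tolist())
    T=c[2];K=c[1]
    for th in(0,50,65,80,90):
        a=np.radians(th); o=[]
        for rr,q in((43,38),(43,10),(35.5,0)):
            X=9+rr*np.cos(a)+q*np.sin(a); Z=93-rr*np.sin(a)+q*np.cos(a); w=np.r_[np.array([.5737,-.1274])+x*X/1e3,Z/1e3,1]
            v=np.linalg.inv(T)@w; o.append((round(K[0,0]*v[0]/-v[2]+K[0,2],1),round(K[1,1]*v[1]/v[2]+K[1,2],1)))
        print(" ",th,"end,base,bar",o)
w,e=tri(C["scene"],P["scene"],C["top"],P["top"]); print(w,e,(w[:2]-[.5737,-.1274])@x,w[2]-.085)
E
```

```text
t: 16.2
eef_pos: [0.6363, 0.1055, 0.2227]
tool_rot: [-0.003, 1.0, -0.01, 0.0]
contact_force: [-1.0, 0.1, 0.2]
gripper_width: 0.004
grasp_force: 0.0
scene [287 170] [299 186] [290.5714 181.4286] 49
 brass [[297, 160], [287, 167], [287, 168], [287, 169], [287, 170], [299, 171], [299, 172], [299, 173], [299, 174], [298, 175], [299, 175], [297, 176], [298, 176], [299, 176], [297, 177], [298, 177], [299, 177]]
  0 end,base,bar [(np.float64(286.5), np.float64(169.1)), (np.float64(287.2), np.float64(175.5)), (np.float64(288.3), np.float64(175.6))]
  50 end,base,bar [(np.float64(285.9), np.float64(183.3)), (np.float64(288.9), np.float64(181.4)), (np.float64(290.4), np.float64(178.2))]
  65 end,base,bar [(np.float64(286.7), np.float64(185.3)), (np.float64(290.1), np.float64(181.0)), (np.float64(291.5), np.float64(177.2))]
  80 end,base,bar [(np.float64(287.9), np.float64(186.0)), (np.float64(291.4), np.float64(179.6)), (np.float64(292.6), np.float64(175.4))]
  90 end,base,bar [(np.float64(288.9), np.float64(185.6)), (np.float64(292.3), np.float64(178.2)), (np.float64(293.3), np.float64(173.9))]
top [365 219] [369 226] [367.1053 222.5   ] 38
 brass None
  0 end,base,bar [(np.float64(370.9), np.float64(212.5)), (np.float64(369.3), np.float64(214.3)), (np.float64(368.8), np.float64(218.0))]
  50 end,base,bar [(np.float64(368.2), np.float64(209.8)), (np.float64(367.4), np.float64(219.5)), (np.float64(367.5), np.float64(224.5))]
  65 end,base,bar [(np.float64(367.5), np.float64(212.4)), (np.float64(367.0), np.float64(223.1)), (np.float64(367.3), np.float64(227.9))]
  80 end,base,bar [(np.float64(366.9), np.float64(216.2)), (np.float64(366.8), np.float64(227.3)), (np.float64(367.2), np.float64(231.5))]
  90 end,base,bar [(np.float64(366.6), np.float64(219.3)), (np.float64(366.7), np.float64(230.3)), (np.float64(367.2), np.float64(234.0))]
[ 0.6112 -0.1277  0.0584] 0.0015215592087077247 0.037497831181908234 -0.026560215357568834
```

The yellow tab end in the top view, at row 219, matches the model for 90° (219.3) and not 80° (216.2). In scene both arms hang straight down. A last check of the grip position, then hand in.

```bash
python3 -m inch '[[0,0,0,0],[0,0,0,0]]'; python3 - <<'E'
from h import *
P=[]
for n,r in(("scene",(265,140,320,215)),("top",(345,200,395,250))):
    c=cam(n); m=cv2.bitwise_or(mask(c,(0,150,60),(5,255,255),r),mask(c,(174,150,60),(180,255,255),r)); P+= [c,cen(m)[0]]
w,e=tri(*P); print(w,e)
if np.hypot(*(w[:2]-[.5737,-.1274]))<.004 and abs(w[2]-.1115)<.006: print(bot.hand_in())
E
```

```text
t: 16.5
eef_pos: [0.6376, 0.0935, 0.2222]
tool_rot: [0.0, 1.0, -0.017, -0.0]
contact_force: [0.3, 0.4, -0.5]
gripper_width: 0.001
grasp_force: 0.0
[ 0.57158024 -0.12845933  0.11059894] 0.0010598682132456718
the job is handed in; nothing more can be done
None
```

The job is handed in: the pin was pushed home through the green tube's cross hole (collar contact at the expected height, peak force about 15 N), the loop measured about 90° (closed) in both cameras though I never felt the lip snap, and the gripper is clear; no verdict came back.

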